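# Shim a rocking magnetic stirrer

## Robot

A 6-joint arm with a two-finger parallel gripper is mounted at the origin on a cart in front of the work surface, level with it; the furniture and walls round the work are solid. World frame = base frame: x ahead of the robot, y to its left, z up, the work surface at z = 0. Lengths are in m, angles in rad, forces in N, time in s.
With the tool pointing down it reaches from about 0.375 to 0.9 m from the base axis. Payload 3.1 kg.
Tool frame: the origin (TCP) lies at the centre of the arm's flange, where the gripper is bolted on; the fingertips stand 182 mm ahead of it and the grasp point (between the pads) lies 164 mm ahead of it; z points along the fingers, y is the line along which they close (so a half turn about z gives the same grasp; the last joint's range is limited). The gripper opens to 87 mm and grips with 3 to 60 N. Pads are 19 mm wide; open, the fingers measure 117 mm over their backs; the gripper's body (75 mm by 190 mm) begins 51 mm behind the grasp point.
Start: joints at [1.046, 0.527, 1.433, -0, 1.181, -0.178], TCP at [0.212, 0.588, 0.405] pointing down, gripper open.
Joint ranges: [-3.08, 3.08], [-0.75, 2.2], [0.22, 2.44], [-1.43, 4.57], [0, 2.65], [-2.85, 2.85]. Speed limits (rad/s): [2.79, 2.79, 3.14, 3.14, 3.14, 3.14].

## Interface

Orientations are given as a unit quaternion [x, y, z, w].
In Python, from rig import * gives the robot as it stands.
- The arm moves only by the tool move_arm, never from a script. Its argument "commands" is a list that holds one entry, the list of rows, each a list of 6 numbers: the shift along the tool's x, y, z in units of 40 mm (1.0 is 40 mm), then the turn, a rotation vector about the tool's x, y, z in rad. A call has 1 to 12 rows; each row is the pose to reach, as a shift and turn from the pose commanded when the call began, along the tool's axes at that moment; what a row does not reach only later rows make up. A row lasts 1/8 s, in which the tool goes at most 62.5 mm and 10.7 degrees, less where a joint would pass 70% of its speed; a pose out of reach is approached as far as the arm can. A call with a gripper value outside its range is refused whole. "claw" is the closure, from -1 (fully open) to 1 (shut), so that 0 is half open, set as the call begins (left out, the last holds). The fingers move at their own pace and stop on an object; "squeeze" is the grip in N (left out, the last holds). Time passes only in rows, so rows that repeat a pose let the fingers close. It gives the time, the measured TCP pose, the force, the opening and the grip force at its end, in the units of the state.
- get_obs(): the state, without advancing time (a new reading comes with each control period).
- camera(name): name is "scene" or "top"; returns a dict with "pixels" (480x640x3 uint8, blue, green, red), "range_z" (480x640 float32, m along the optical axis (not along the pixel's ray), 0 where there is no reading), "camera_matrix" (3x3 intrinsics, pixels), "D" ([k1, k2, p1, p2, k3] as OpenCV has them; the pictures are not rectified), "extrinsics" (4x4, takes a point from world to camera coordinates). Camera axes: x right, y up, looking along -z (the intrinsics and any distortion apply to the point x, -y, -z); pixel columns grow to the right and rows downward; lengths in m; the calibration is good to about 2 mm. A picture is of the moment at which its call begins.
- hand_in(): hands the job in; it is judged then, once.
The state is a dict: "time": time; "q": joint angles; "joint_velocities": joint speeds; "joint_torque": joint torques, N m; "position": TCP position; "tool_rot": TCP orientation; "ft_force": force on the tool from outside, world axes, zero at the start; "moment": the same for the moment, N m; "grip_width": finger opening in m; "grip_force": force on a finger pad.
Only numpy, scipy, OpenCV 4.12 (cv2) and the standard library are available. Lean on these libraries where they do the work, as an engineer would, in place of code of your own. Each camera call takes 0.05 s, during which the arm holds its last target. There are 200 camera calls.

## Task

The magnetic stirrer rocks because the steel levelling foot under its front left corner is too short to reach the bench. Take the grey wedge and slide it in from the front under that foot, thin end first, until it jams snug and takes its share of the weight, then let go; do not drive it so hard that the stirrer is jacked up off its other front foot or shifts on the bench. Then press down gently with the fingers on that corner of the housing to prove that it no longer rocks, and leave everything standing so; leave the other things alone.

Things in the scene. Friction and masses are not known exactly. Their poses are not given: they have to be found in the camera images.
- stirrer: Magnetic stirrer: low white box 185 mm long (x), 150 mm wide (y), about 2.4 kg, not fastened. Origin on the bench under the housing's middle; +x to its rear, +y to its left, z up; front panel with knob faces the robot. Housing underside 14 mm, flat top 52 mm above the bench; round plate (diameter 124, centred 20 mm behind the middle) rises to 63 mm. The front left corner dips under a push of 4 to 7 N.
- foot_axis (a point): On the axis of the short front left foot, at the housing's underside, 14 mm above the bench, 27.5 mm behind the front face, 18 mm in from the left side; axes as the stirrer's. The foot, a dome-ended steel screw of 16 mm diameter, ends 3.5 to 8.5 mm above the bench (differs each time, not measured) and does not yield. The other three feet are rubber, 65 mm fore and aft and 57 mm either side of the middle.
- press_corner (a point): Where to press: bare spot on the flat top of the housing, 52 mm above the bench, 20.5 mm behind the front face and 20 mm in from the left side.
- wedge_heel (a point): Centre of the heel of the grey plastic wedge, 15 mm above its underside. The wedge lies flat, 150 mm long, 34 mm wide, 0.06 kg; +x points from heel to thin end, z up. The heel is a block 30 mm long (x), 34 mm wide (y), 30 mm high, gripped across the 34 mm; its rear face is 15 mm behind this point, the thin end 135 mm ahead. From the heel the top slopes down from 15.3 to 2 mm thickness over 120 mm.
- wedge_nose (a point): Middle of the wedge's thin end (2 mm thick), 1 mm above its underside; axes as the heel's. Under the foot it slides freely (friction of its own weight, under 1 N) until it touches; then the push rises within 1 to 3 mm. Snug is a push of 6 to 8 N; from 10 to 16 N on, depending on weight and friction, it lifts the other front foot or shifts the stirrer. Friction (about 0.6) keeps it jammed.
- beaker_mid (a point): Middle of an empty glass beaker, 77 mm across and 90 mm high, standing on the bench; not to be disturbed.
- amber_bottle_mid (a point): Middle of an amber reagent bottle, 66 mm across and 132 mm high, standing on the bench; not to be disturbed.
- timer_mid (a point): Middle of a white countdown timer, 72 by 72 mm and 18 mm high, lying on the bench; not to be disturbed.
Things that resemble listed ones, but are neither listed nor needed, are in the scene too. Leave any green look-alike of the part that bears wedge_heel alone.

How it is judged:
By the outcome, as a careful person would: the job done as asked, in the order asked, and still so for the second after the job is handed in, with the robot touching nothing.
It also fails if it takes over 67 s, if anything falls off the work surface, if the arm or the gripper's body presses on something with over 40 N, if the wrist force passes 120 N, or if a joint passes its speed limit or range.

## Working session

There is one attempt and no reset: what is moved stays moved. The work goes in short steps, Python scripts to look and compute and a tool call to move; the robot and the scene stay as the last step left them, time stands still between calls to the robot, and variables do not carry over. Pictures are saved under pics/ and viewed, at most 10 in all, crops included, and the job is handed in when it is done.

Besides the shell and the picture viewer there is one more tool, called after "Request:" as name(argument=value, ...) on one line, values as JSON. move_arm: Moves the arm, as the interface text tells. Its arguments: {"type":"object","properties":{"commands":{"type":"array","items":{"type":"array","items":{"type":"array","items":{"type":"number"}}}},"claw":{"type":"number"},"squeeze":{"type":"number"}},"required":["commands"]}

```bash
mkdir -p pics; ls
cat > h.py <<'E'
from rig import *
import numpy as np, cv2
def save(c,n): cv2.imwrite('pics/'+n,c['pixels'])
def cloud(c):
    K=np.array(c['camera_matrix']);D=np.array(c['D']);E=np.array(c['extrinsics'])
    v,u=np.mgrid[0:480,0:640]
    p=cv2.undistortPoints(np.stack([u.ravel(),v.ravel()],1).astype(float)[:,None],K,D)[:,0]
    z=c['range_z'].ravel().astype(float)
    P=np.stack([p[:,0]*z,-p[:,1]*z,-z],1)
    W=(P-E[:3,3])@E[:3,:3]
    W[z==0]=np.nan
    return W.reshape(480,640,3)
def ray(c,uv,h):
    K=np.array(c['camera_matrix']);D=np.array(c['D']);E=np.array(c['extrinsics'])
    p=cv2.undistortPoints(np.array(uv,float).reshape(-1,1,2),K,D)[:,0]
    d=np.stack([p[:,0],-p[:,1],-np.ones(len(p))],1)@E[:3,:3]
    o=-E[:3,:3].T@E[:3,3]
    return o+d*((h-o[2])/d[:,2])[:,None]
E
python3 - <<'E'
from h import *
for n in ('scene','top'):
    c=camera(n);save(c,n+'1.png');print(n,-np.array(c['extrinsics'])[:3,:3].T@np.array(c['extrinsics'])[:3,3],np.array(c['camera_matrix'])[0,0],(c['range_z']>0).mean())
o=get_obs();print(o)
E
```

```text
pics
scene [0.32808183 0.36700953 1.03192519] 483.87645836038445 0.9960677083333334
top [ 0.42492378 -0.09591341  1.33971374] 461.7637073146983 0.9960546875
{'time': 0.1, 'q': array([ 1.04548592e+00,  5.28398240e-01,  1.43378367e+00, -1.63426330e-05,
        1.18139710e+00, -1.78489099e-01]), 'joint_velocities': array([-8.45004573e-04, -2.45352871e-03, -2.70574333e-03, -4.95983572e-05,
       -2.65437777e-04, -6.65487481e-04]), 'joint_torque': array([-2.44699322e-04, -4.40986705e+01, -1.77149177e+01,  6.34562527e-02,
        5.34042902e-02, -2.38531038e-05]), 'position': array([0.21225387, 0.58752598, 0.40385072]), 'tool_rot': array([ 1.72539697e-01,  9.85002064e-01, -9.34918252e-04, -3.35236173e-04]), 'ft_force': array([-0.03272544, -0.2362286 , -0.73523704]), 'moment': array([-0.01537536, -0.02581541,  0.01767002]), 'grip_force': 0.0, 'grip_width': 0.08695747970264743}
```

View pics/scene1.png

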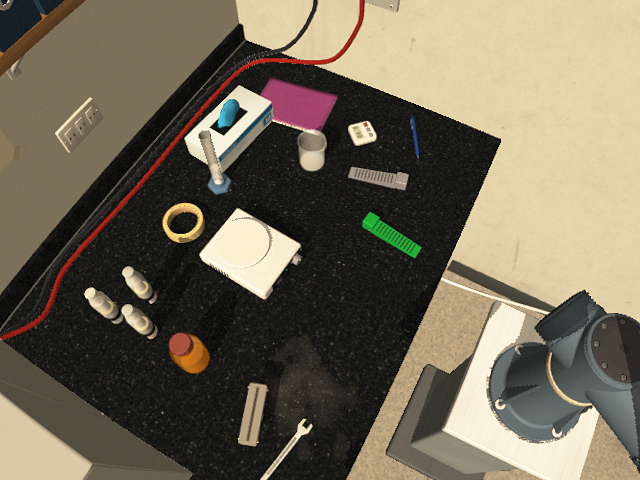

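View pics/top1.png

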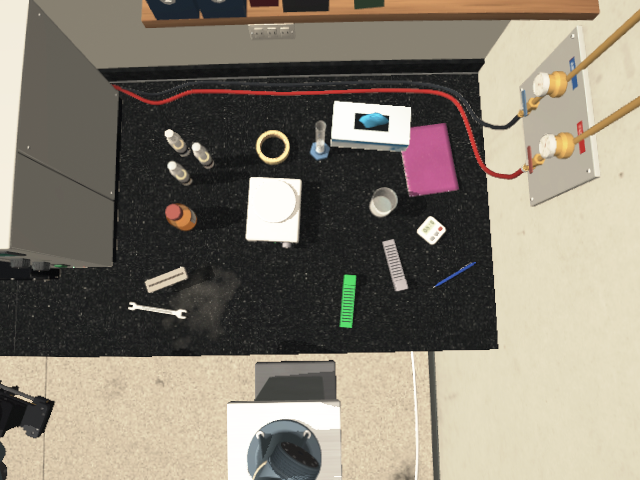

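The scene view shows the stirrer at (250,253), the grey wedge at (378,178) with its heel at (402,180), and the green look-alike at (392,235). In the top view the stirrer is at (275,210), the wedge at (395,265) with its heel towards the robot at (400,284), the beaker at (383,202), the timer at (431,230) and the bottle at (181,217).

```bash
cat > m.py <<'E'
from h import *
def rect(pts):
    r=cv2.minAreaRect((pts[:,:2]*1000).astype(np.float32));return r,cv2.boxPoints(r)
def measure(names=('top','scene'),wbox={'top':(375,230,415,300),'scene':(340,160,415,195)},sbox={'top':(235,165,315,255),'scene':(190,200,310,305)}):
  for n in names:
    c=camera(n);W=cloud(c)
    b=sbox[n];w=W[b[1]:b[3],b[0]:b[2]].reshape(-1,3)
    m=(w[:,2]>.046)&(w[:,2]<.057);print(n,'stirrer z',np.median(w[m,2]),m.sum());
    # pixel contour of housing top -> ray at z=.052
    def cont(b,lo,hi,h):
        M=np.zeros((480,640),np.uint8);z=W[...,2]
        sub=(z>lo)&(z<hi);M[b[1]:b[3],b[0]:b[2]]=sub[b[1]:b[3],b[0]:b[2]]
        cs,_=cv2.findContours(M,cv2.RETR_EXTERNAL,cv2.CHAIN_APPROX_NONE);k=max(cs,key=cv2.contourArea)
        return rect(ray(c,k[:,0].astype(float),h))
    r,bp=cont(b,.045,.075,.052);print(' S',np.round(r[0],1),np.round(r[1],1),round(r[2],2),np.round(bp).tolist())
    b=wbox[n]
    hsv=cv2.cvtColor(c['pixels'],cv2.COLOR_BGR2HSV)
    w=W[b[1]:b[3],b[0]:b[2]].reshape(-1,3);g=hsv[b[1]:b[3],b[0]:b[2],2].ravel()>80
    print(' wedge z',np.nanpercentile(w[g,2],[2,50,98]),g.sum())
    r,bp=rect(w[g]);print(' Wall',np.round(r[0],1),np.round(r[1],1),round(r[2],2),np.round(bp).tolist())
    k=g&(w[:,2]>.024);r,bp=rect(w[k]);print(' heel',k.sum(),np.median(w[k,2]),np.round(r[0],1),np.round(r[1],1),round(r[2],2),np.median(w[k],0))
    k=g&(w[:,2]<.024);v=w[k][:,:2];vx,vy,x0,y0=cv2.fitLine((v*1000).astype(np.float32),cv2.DIST_L2,0,.01,.01).ravel();print(' axis deg',np.degrees(np.arctan2(vy,vx)),x0,y0)
if __name__=='__main__': measure()
E
python3 m.py; python3 -c "
import cv2
a=cv2.imread('pics/top1.png')[150:310,225:440];b=cv2.imread('pics/scene1.png')[100:300,190:430]
cv2.imwrite('pics/c1.png',cv2.resize(a,None,fx=3.6,fy=3.6,interpolation=2))"
```

```text
top stirrer z 0.05060580008018082 1737
 S [691.4  16.8] [149.7 189.6] 85.46 [[591.0, -50.0], [780.0, -65.0], [792.0, 84.0], [603.0, 99.0]]
 wedge z [-0.00380415  0.00816114  0.03209524] 694
 Wall [ 528.6 -309.1] [151.   95.5] 5.32 [[449.0, -269.0], [458.0, -364.0], [608.0, -350.0], [599.0, -255.0]]
 heel 113 0.029308571208455807 [ 470.9 -339.7] [29.4 31.1] 14.93 [ 0.47169512 -0.33945036  0.02930857]
 axis deg 10.23544 539.51855 -323.7973
scene stirrer z 0.05121154724591341 2618
 S [689.6  19.3] [150.6 196.5] 85.92 [[586.0, -49.0], [782.0, -63.0], [793.0, 87.0], [597.0, 101.0]]
 wedge z [-0.00049783  0.01062442  0.03259672] 810
 Wall [ 534.  -333.5] [150.3  50.5] 13.41 [[455.0, -326.0], [467.0, -375.0], [613.0, -341.0], [601.0, -291.0]]
 heel 143 0.03008147436973885 [ 474.1 -341.2] [29.8 37.3] 11.78 [ 0.47324032 -0.33781808  0.03008147]
 axis deg 7.5339766 537.59467 -323.9613
```

View pics/c1.png

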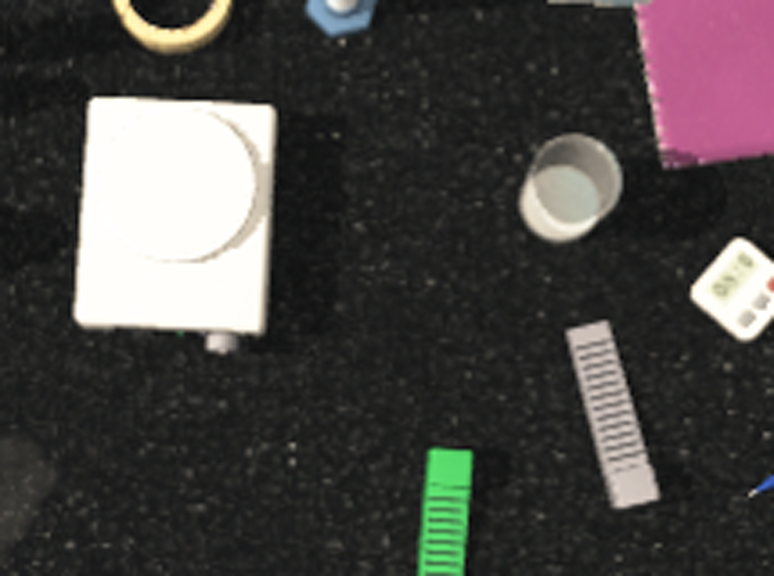

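The crop confirms it: the wedge's heel is at crop (635,485), its nose at (588,328), and the stirrer's front left corner at (78,325). I'll refine the edges with colour contours.

```bash
cat > m2.py <<'E'
from h import *
def fl(p): 
    vx,vy,x0,y0=cv2.fitLine((p*1000).astype(np.float32),cv2.DIST_HUBER,0,.01,.01).ravel();return np.array([x0,y0]),np.degrees(np.arctan(vy/vx))
def stirrer(c,W,yaw=-4.5,c0=(.690,.018)):
    # rim points on top plane by z-edge with sub-mm rays: bright boundary points at top plane
    g=cv2.cvtColor(c['pixels'],cv2.COLOR_BGR2GRAY)
    M=((W[...,2]>.0465)&(W[...,2]<.07)).astype(np.uint8)
    cs,_=cv2.findContours(M,cv2.RETR_EXTERNAL,cv2.CHAIN_APPROX_NONE)
    a=np.radians(yaw);R=np.array([[np.cos(a),np.sin(a)],[-np.sin(a),np.cos(a)]])
    pts=np.vstack([ray(c,k[:,0].astype(float),.052)[:,:2] for k in cs]);q=(pts-c0)@R.T
    res={}
    for nm,ax,v,o,l in (('front',0,-.0925,1,.06),('left',1,.075,0,.06),('right',1,-.075,0,.06)):
        s=(abs(q[:,ax]-v)<.012)&(abs(q[:,o])<l);t=q[s]
        f=np.polyfit(t[:,o],t[:,ax],1);r=t[:,ax]-np.polyval(f,t[:,o]);k=abs(r)<.003
        f=np.polyfit(t[k,o],t[k,ax],1);print('  ',nm,'offset %.1f'%(f[1]*1e3),'slope deg %.2f'%np.degrees(f[0]),k.sum())
def wedge(c,W,b):
    hsv=cv2.cvtColor(c['pixels'],cv2.COLOR_BGR2HSV)
    M=np.zeros((480,640),np.uint8);M[b[1]:b[3],b[0]:b[2]]=(hsv[b[1]:b[3],b[0]:b[2],2]>70)*255
    M=cv2.morphologyEx(M,cv2.MORPH_CLOSE,np.ones((5,5)))
    M=cv2.morphologyEx(M,cv2.MORPH_OPEN,np.ones((3,3)))
    n,l,s,_=cv2.connectedComponentsWithStats(M);i=1+np.argmax(s[1:,4]);m=l==i
    w=W[m];w=w[~np.isnan(w[:,0])]
    r=cv2.minAreaRect((w[:,:2]*1000).astype(np.float32));print('  wedge',np.round(cv2.boxPoints(r)).tolist(),np.round(r[1],1),round(r[2],1))
    k=w[:,2]>.025;r=cv2.minAreaRect((w[k,:2]*1000).astype(np.float32));print('  heel',np.round(r[0],1),np.round(r[1],1),round(r[2],1),k.sum())
    k=w[:,2]<.02;
    x=w[k];f=np.polyfit(x[:,0],x[:,1],1);print('  axis deg %.2f'%np.degrees(np.arctan(f[0])),'y at x=.47,.6',np.polyval(f,[.47,.6]))
if __name__=='__main__':
  for n,b in (('top',(375,230,415,300)),('scene',(340,160,415,195))):
    c=camera(n);W=cloud(c);print(n);stirrer(c,W);wedge(c,W,b)
    for nm,(x,y) in (('bench',(.5,.1)),('bench2',(.55,-.25))):
        d=np.hypot(W[...,0]-x,W[...,1]-y)<.02;print('  ',nm,np.median(W[d][:,2]))
E
python3 m2.py
```

```text
top
   front offset -86.3 slope deg 0.33 41
   left offset 70.5 slope deg 0.76 44
   right offset -73.0 slope deg -0.35 41
  wedge [[451.0, -326.0], [461.0, -366.0], [609.0, -330.0], [599.0, -290.0]] [152.2  41.2] 13.7
  heel [ 471.1 -339.2] [29.4 30. ] 11.8 101
  axis deg 9.93 y at x=.47,.6 [-0.3360172  -0.31324817]
   bench -0.0012499370018028157
   bench2 -0.0020004732396309245
scene
   front offset -86.5 slope deg -0.02 53
   left offset 73.2 slope deg 0.52 50
   right offset -72.9 slope deg 0.32 42
  wedge [[454.0, -326.0], [466.0, -377.0], [614.0, -342.0], [602.0, -291.0]] [151.4  52.3] 13.3
  heel [ 474.  -340.8] [29.9 36.2] 12.4 140
  axis deg 7.55 y at x=.47,.6 [-0.33287357 -0.31565183]
   bench -0.00044078784941751223
   bench2 -0.0005556591744069451
```

```bash
cat > g.py <<'E'
# usage: g.py x y z yaw_deg [qx qy qz qw ...measured]  -> row to reach TCP pose pointing down, tool x at yaw
import sys
from rig import *
import numpy as np
from scipy.spatial.transform import Rotation as R
def row(x,y,z,yaw):
    o=get_obs();p=o['position'];q=R.from_quat(o['tool_rot'])
    T=R.from_euler('z',yaw,degrees=True)*R.from_rotvec([np.pi,0,0])
    print('row',np.round(np.r_[q.inv().apply(np.array([x,y,z])-p)/.04,(q.inv()*T).as_rotvec()],3).tolist())
    print(round(o['time'],2),np.round(p,4),'yaw',np.round(q.as_matrix()[:2,0],4),np.round(o['ft_force'],2),o['grip_width'])
a=list(map(float,sys.argv[1:]));
for i in range(0,len(a),4): row(*a[i:i+4])
E
python3 g.py .48 .10 .36 13.5
```

```text
row [-10.437, -9.191, 1.116, -0.0, 0.001, 2.559]
0.3 [0.2123 0.5877 0.4044] yaw [-0.9405  0.3399] [ 0.18  0.31 -0.09] 0.08727821772046512
```

Request:
move_arm(commands=[[[-10.4,-9.2,1.1,0,0,2.559],[-10.4,-9.2,1.1,0,0,2.559],[-10.4,-9.2,1.1,0,0,2.559],[-10.4,-9.2,1.1,0,0,2.559],[-10.4,-9.2,1.1,0,0,2.559],[-10.4,-9.2,1.1,0,0,2.559],[-10.4,-9.2,1.1,0,0,2.559],[-10.4,-9.2,1.1,0,0,2.559],[-10.4,-9.2,1.1,0,0,2.559],[-10.4,-9.2,1.1,0,0,2.559],[-10.4,-9.2,1.1,0,0,2.559],[-10.4,-9.2,1.1,0,0,2.559]]], claw=-1)

```text
time: 1.8
position: [0.4787, 0.0999, 0.3608]
tool_rot: [0.964, 0.266, 0.0, -0.0]
ft_force: [0.6, 0.3, -0.4]
grip_width: 0.0871
grip_force: 0.0
```

```bash
python3 g.py .4725 -.34 .30 13.5
```

```text
row [-5.766, 9.366, 1.519, -0.0, -0.0, 0.302]
1.8 [0.4787 0.0999 0.3608] yaw [0.8589 0.5122] [ 0.62  0.29 -0.36] 0.08714762943135874
```

Request:
move_arm(commands=[[[-5.77,9.37,1.52,0,0,0.302],[-5.77,9.37,1.52,0,0,0.302],[-5.77,9.37,1.52,0,0,0.302],[-5.77,9.37,1.52,0,0,0.302],[-5.77,9.37,1.52,0,0,0.302],[-5.77,9.37,1.52,0,0,0.302],[-5.77,9.37,1.52,0,0,0.302],[-5.77,9.37,1.52,0,0,0.302],[-5.77,9.37,1.52,0,0,0.302],[-5.77,9.37,1.52,0,0,0.302],[-5.77,9.37,1.52,0,0,0.302],[-5.77,9.37,1.52,0,0,0.302]]])

```text
time: 3.3
position: [0.4757, -0.3387, 0.3002]
tool_rot: [0.993, 0.122, 0.0, -0.0]
ft_force: [-0.7, -0.0, 0.5]
grip_width: 0.0869
grip_force: 0.0
```

```bash
python3 g.py .4725 -.34 .187 13.5
```

```text
row [-0.085, 0.011, 2.831, -0.0, -0.0, 0.009]
3.3 [ 0.4757 -0.3387  0.3002] yaw [0.9703 0.2419] [-0.66 -0.05  0.51] 0.08686836851521137
```

Request:
move_arm(commands=[[[0,0,1.0,0,0,0],[0,0,2.0,0,0,0],[0,0,2.6,0,0,0],[0,0,2.83,0,0,0],[0,0,2.83,0,0,0],[0,0,2.83,0,0,0]]])

```text
time: 4.05
position: [0.4758, -0.3402, 0.1879]
tool_rot: [0.993, 0.121, 0.001, 0.001]
ft_force: [-0.1, -1.1, 0.1]
grip_width: 0.0872
grip_force: 0.0
```

```bash
python3 g.py .4725 -.34 .187 13.5
python3 - <<'E'
from h import *
a=camera('scene')['pixels'][120:250,320:450];b=camera('top')['pixels'][220:320,340:440]
cv2.imwrite('pics/d.png',np.hstack([cv2.resize(a,(400,400)),cv2.resize(b,(400,400))]))
E
```

```text
row [-0.08, -0.024, 0.022, 0.002, -0.001, 0.007]
4.05 [ 0.4758 -0.3402  0.1879] yaw [0.9706 0.2406] [-0.13 -1.14  0.08] 0.08719937256377114
```

View pics/d.png

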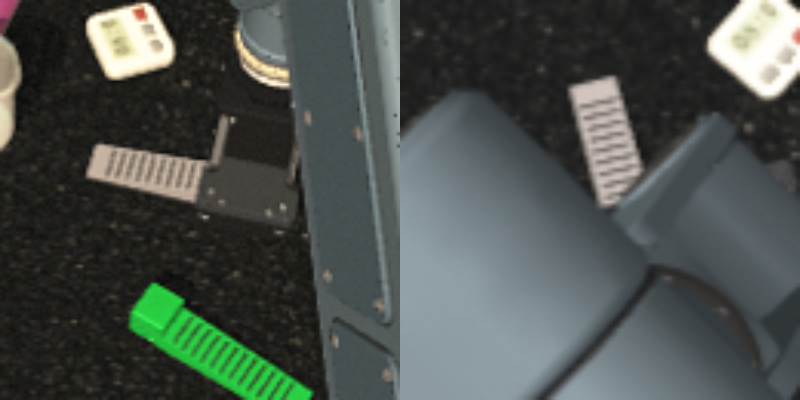

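The fingers straddle the heel: scene crop shows them at (250,165), either side of the wedge, and the green look-alike is clear at (215,340).

Request:
move_arm(commands=[[[-0.05,0,0.05,0,0,0],[-0.05,0,0.05,0,0,0],[-0.05,0,0.05,0,0,0],[-0.05,0,0.05,0,0,0]]])

```text
time: 4.65
position: [0.4735, -0.3404, 0.1848]
tool_rot: [0.993, 0.121, 0.0, 0.0]
ft_force: [-0.4, -0.1, 0.2]
grip_width: 0.0872
grip_force: 0.0
```

Request:
move_arm(commands=[[[0,0,0,0,0,0],[0,0,0,0,0,0],[0,0,0,0,0,0],[0,0,0,0,0,0],[0,0,0,0,0,0],[0,0,0,0,0,0],[0,0,0,0,0,0],[0,0,0,0,0,0]]], claw=1, squeeze=30)

```text
time: 5.65
position: [0.4735, -0.3404, 0.1848]
tool_rot: [0.993, 0.121, 0.0, 0.0]
ft_force: [0.3, 1.0, -0.2]
grip_width: 0.0337
grip_force: 30.0
```

```bash
python3 g.py .4725 -.34 .187 13.5
```

```text
row [-0.022, -0.014, -0.056, 0.0, -0.0, 0.007]
5.65 [ 0.4735 -0.3404  0.1848] yaw [0.9707 0.2404] [ 0.26  0.95 -0.22] 0.03365666875154993
```

Request:
move_arm(commands=[[[0,0,-0.7,0,0,0],[0,0,-1.6,0,0,0],[0,0,-2,0,0,0],[0,0,-2,0,0,0],[0,0,-2,0,0,0]]])

```text
time: 6.28
position: [0.4731, -0.34, 0.2637]
tool_rot: [0.993, 0.121, -0.001, -0.001]
ft_force: [0.6, 0.1, -1.1]
grip_width: 0.0338
grip_force: 30.0
```

```bash
python3 g.py .453 .0922 .2648 -4.3
```

```text
row [2.11, -10.608, -0.01, -0.002, 0.001, 0.318]
6.28 [ 0.4731 -0.34    0.2637] yaw [0.9707 0.2404] [ 0.56  0.14 -1.07] 0.033785975565969795
```

Request:
move_arm(commands=[[[2.11,-10.6,0,0,0,0.318],[2.11,-10.6,0,0,0,0.318],[2.11,-10.6,0,0,0,0.318],[2.11,-10.6,0,0,0,0.318],[2.11,-10.6,0,0,0,0.318],[2.11,-10.6,0,0,0,0.318],[2.11,-10.6,0,0,0,0.318],[2.11,-10.6,0,0,0,0.318],[2.11,-10.6,0,0,0,0.318],[2.11,-10.6,0,0,0,0.318],[2.11,-10.6,0,0,0,0.318],[2.11,-10.6,0,0,0,0.318]]])

```text
time: 7.78
position: [0.4537, 0.0905, 0.2647]
tool_rot: [0.999, -0.039, 0.0, 0.0]
ft_force: [0.2, -0.3, 0.0]
grip_width: 0.0339
grip_force: 30.0
```

```bash
python3 g.py .4535 .0922 .1848 -4.3
python3 - <<'E'
from h import *
from m2 import *
c=camera('scene');W=cloud(c);stirrer(c,W)
save(c,'e.png')
cv2.imwrite('pics/e.png',cv2.resize(c['pixels'][200:360,200:440],None,fx=3.3,fy=3.3,interpolation=2))
E
```

```text
row [-0.007, -0.041, 1.999, 0.0, -0.0, -0.002]
7.78 [0.4537 0.0905 0.2647] yaw [ 0.997  -0.0772] [ 0.25 -0.28  0.03] 0.03392633145386282
   front offset -86.6 slope deg 0.20 55
   left offset 73.3 slope deg 0.51 49
   right offset -72.9 slope deg 0.45 43
```

View pics/e.png

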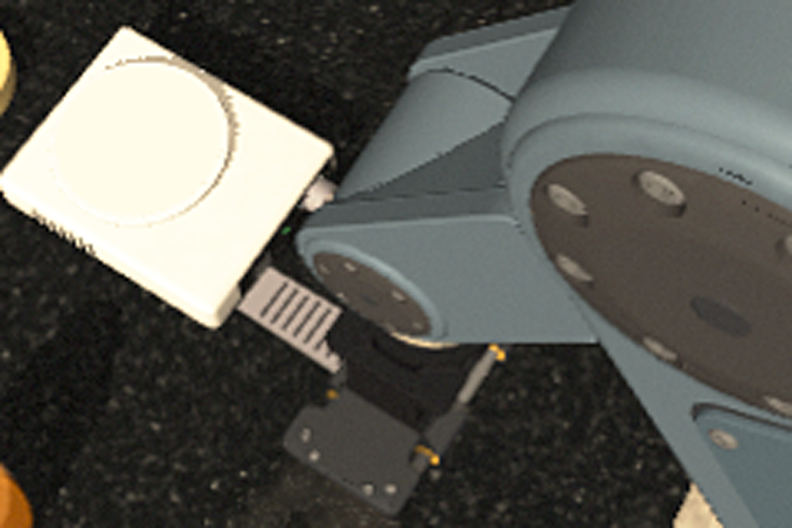

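The held wedge sits at (290,315) in the crop, in front of the stirrer's front left corner at (215,325) and lined up with it. I'll lower it now.

Request:
move_arm(commands=[[[0,-0.04,0.8,0,0,0],[0,-0.04,1.4,0,0,0],[0,-0.04,1.8,0,0,0],[0,-0.04,1.95,0,0,0],[0,-0.04,1.98,0,0,0],[0,-0.04,1.98,0,0,0],[0,-0.04,1.98,0,0,0],[0,-0.04,1.98,0,0,0]]])

```text
time: 8.82
position: [0.4537, 0.0931, 0.186]
tool_rot: [0.999, -0.038, 0.0, 0.0]
ft_force: [0.4, -0.4, -1.0]
grip_width: 0.034
grip_force: 30.0
```

```bash
python3 g.py .480 .0905 .1848 -4.3; python3 -c "
from m2 import *
for n in ('scene','top'):
    c=camera(n);W=cloud(c);hsv=cv2.cvtColor(c['pixels'],cv2.COLOR_BGR2HSV)
    d=(W[...,0]>.53)&(W[...,0]<.588)&(abs(W[...,1]-.088)<.045)&(hsv[...,2]>70)&(W[...,2]<.03)
    w=W[d];print(n,d.sum(),w.min(0),w.max(0),[(round(float(a),3),round(float((w[k,1].min()+w[k,1].max())/2),4),round(float(np.median(w[k,2])),4)) for a in (.54,.55,.56,.57,.58) for k in [abs(w[:,0]-a)<.005] if k.any()])
"
```

```text
row [0.661, 0.016, 0.03, -0.0, -0.001, -0.0]
8.82 [0.4537 0.0931 0.186 ] yaw [ 0.9972 -0.0751] [ 0.38 -0.41 -1.01] 0.03403846881773272
scene 399 [ 0.53002236  0.04613244 -0.00535598] [0.58799808 0.10275303 0.01235414] [(0.54, 0.0851, 0.0076), (0.55, 0.0811, 0.0075), (0.56, 0.0781, 0.0056), (0.57, 0.0724, 0.0044), (0.58, 0.079, 0.0039)]
top 244 [ 0.53094527  0.06486324 -0.00641162] [0.58531723 0.10681441 0.01260888] [(0.54, 0.0862, 0.0078), (0.55, 0.086, 0.0057), (0.56, 0.0845, 0.0044), (0.57, 0.0832, 0.0047), (0.58, 0.0832, 0.0024)]
```

Request:
move_arm(commands=[[[0,0,0.025,0,0,0],[0.3,0,0.025,0,0,0],[0.6,0,0.025,0,0,0],[0.9,0,0.025,0,0,0],[1.05,0,0.025,0,0,0],[1.05,0,0.025,0,0,0],[1.05,0,0.025,0,0,0]]])

```text
time: 9.8
position: [0.4957, 0.0899, 0.1847]
tool_rot: [0.999, -0.038, 0.0, 0.0]
ft_force: [-1.3, 0.3, 4.6]
grip_width: 0.0339
grip_force: 30.0
```

Request:
move_arm(commands=[[[0,0,0,0,0,0],[0,0,0,0,0,0],[0,0,0,0,0,0]]], squeeze=5)

```text
time: 10.18
position: [0.4957, 0.0899, 0.1847]
tool_rot: [0.999, -0.038, 0.0, 0.0]
ft_force: [-1.5, -0.2, 4.8]
grip_width: 0.0346
grip_force: 5.0
```

Request:
move_arm(commands=[[[0,0,-0.01,0,0,0],[0.1,0,-0.01,0,0,0],[0.2,0,-0.01,0,0,0],[0.2,0,-0.01,0,0,0]]])

```text
time: 10.68
position: [0.5045, 0.0892, 0.1848]
tool_rot: [0.999, -0.038, 0.001, 0.0]
ft_force: [-0.9, -0.1, 0.2]
grip_width: 0.0341
grip_force: 5.0
```

Request:
move_arm(commands=[[[0.05,0,0,0,0,0],[0.05,0,0,0,0,0],[0.05,0,0,0,0,0]]])

```text
time: 11.05
position: [0.5054, 0.0892, 0.1849]
tool_rot: [0.999, -0.038, 0.0, 0.0]
ft_force: [0.0, 1.2, -0.3]
grip_width: 0.0344
grip_force: 5.0
```

Request:
move_arm(commands=[[[0.04,0,0,0,0,0],[0.08,0,0,0,0,0],[0.08,0,0,0,0,0]]])

```text
time: 11.42
position: [0.5088, 0.0889, 0.185]
tool_rot: [0.999, -0.038, 0.0, 0.0]
ft_force: [0.0, 0.4, 0.3]
grip_width: 0.0342
grip_force: 5.0
```

Request:
move_arm(commands=[[[0.05,0,0,0,0,0],[0.05,0,0,0,0,0]]])

```text
time: 11.68
position: [0.5108, 0.0888, 0.185]
tool_rot: [0.999, -0.038, 0.0, 0.0]
ft_force: [-0.1, -0.3, 0.5]
grip_width: 0.0343
grip_force: 5.0
```

Request:
move_arm(commands=[[[0.05,0,0,0,0,0],[0.05,0,0,0,0,0]]])

```text
time: 11.92
position: [0.5128, 0.0886, 0.185]
tool_rot: [0.999, -0.038, 0.0, 0.0]
ft_force: [0.4, 0.3, -1.1]
grip_width: 0.0344
grip_force: 5.0
```

Request:
move_arm(commands=[[[0.05,0,0,0,0,0],[0.05,0,0,0,0,0]]])

```text
time: 12.18
position: [0.5148, 0.0885, 0.185]
tool_rot: [0.999, -0.038, 0.0, 0.0]
ft_force: [0.4, -0.3, -0.6]
grip_width: 0.0344
grip_force: 5.0
```

Request:
move_arm(commands=[[[0.05,0,0,0,0,0],[0.05,0,0,0,0,0]]])

```text
time: 12.42
position: [0.5168, 0.0883, 0.185]
tool_rot: [0.999, -0.038, 0.0, 0.0]
ft_force: [0.5, -1.3, -0.6]
grip_width: 0.0344
grip_force: 5.0
```

Request:
move_arm(commands=[[[0.05,0,0,0,0,0],[0.05,0,0,0,0,0]]])

```text
time: 12.68
position: [0.5188, 0.0882, 0.185]
tool_rot: [0.999, -0.038, 0.0, 0.0]
ft_force: [0.2, 0.4, -0.5]
grip_width: 0.0338
grip_force: 5.0
```

Request:
move_arm(commands=[[[0.05,0,0,0,0,0],[0.05,0,0,0,0,0]]])

```text
time: 12.92
position: [0.5208, 0.088, 0.185]
tool_rot: [0.999, -0.038, 0.0, 0.0]
ft_force: [0.1, 0.3, -0.0]
grip_width: 0.0341
grip_force: 5.0
```

Request:
move_arm(commands=[[[0.05,0,0,0,0,0],[0.05,0,0,0,0,0]]])

```text
time: 13.18
position: [0.5228, 0.0879, 0.185]
tool_rot: [0.999, -0.038, 0.0, 0.0]
ft_force: [0.4, 0.1, -0.8]
grip_width: 0.0341
grip_force: 5.0
```

Request:
move_arm(commands=[[[0.05,0,0,0,0,0],[0.05,0,0,0,0,0]]])

```text
time: 13.42
position: [0.5248, 0.0877, 0.185]
tool_rot: [0.999, -0.038, 0.0, 0.0]
ft_force: [0.1, -0.0, -0.6]
grip_width: 0.0343
grip_force: 5.0
```

Request:
move_arm(commands=[[[0.05,0,0,0,0,0],[0.05,0,0,0,0,0]]])

```text
time: 13.68
position: [0.5268, 0.0876, 0.185]
tool_rot: [0.999, -0.038, 0.0, 0.0]
ft_force: [0.3, 0.3, -0.6]
grip_width: 0.0344
grip_force: 5.0
```

Request:
move_arm(commands=[[[0.05,0,0,0,0,0],[0.05,0,0,0,0,0]]])

```text
time: 13.92
position: [0.5288, 0.0874, 0.185]
tool_rot: [0.999, -0.038, 0.0, 0.0]
ft_force: [0.0, 1.0, -0.3]
grip_width: 0.034
grip_force: 5.0
```

Request:
move_arm(commands=[[[0.05,0,0,0,0,0],[0.05,0,0,0,0,0]]])

```text
time: 14.18
position: [0.5308, 0.0873, 0.185]
tool_rot: [0.999, -0.038, 0.0, 0.0]
ft_force: [-0.6, -0.6, -0.3]
grip_width: 0.0342
grip_force: 5.0
```

Request:
move_arm(commands=[[[0.05,0,0,0,0,0],[0.05,0,0,0,0,0]]])

```text
time: 14.42
position: [0.5328, 0.0871, 0.185]
tool_rot: [0.999, -0.038, 0.0, 0.0]
ft_force: [0.1, 0.6, -0.4]
grip_width: 0.034
grip_force: 5.0
```

Request:
move_arm(commands=[[[0.05,0,0,0,0,0],[0.05,0,0,0,0,0]]])

```text
time: 14.68
position: [0.5348, 0.087, 0.185]
tool_rot: [0.999, -0.038, 0.0, 0.0]
ft_force: [-0.5, -0.5, -0.8]
grip_width: 0.0341
grip_force: 5.0
```

Request:
move_arm(commands=[[[0.05,0,0,0,0,0],[0.05,0,0,0,0,0]]])

```text
time: 14.92
position: [0.5367, 0.0868, 0.185]
tool_rot: [0.999, -0.038, 0.0, 0.0]
ft_force: [-0.5, -0.2, -0.9]
grip_width: 0.0343
grip_force: 5.0
```

Request:
move_arm(commands=[[[0.05,0,0,0,0,0],[0.05,0,0,0,0,0]]])

```text
time: 15.18
position: [0.5388, 0.0867, 0.185]
tool_rot: [0.999, -0.038, 0.0, 0.0]
ft_force: [-0.3, 0.3, -1.0]
grip_width: 0.0341
grip_force: 5.0
```

Request:
move_arm(commands=[[[0.05,0,0,0,0,0],[0.05,0,0,0,0,0]]])

```text
time: 15.42
position: [0.5407, 0.0865, 0.185]
tool_rot: [0.999, -0.038, 0.0, 0.0]
ft_force: [0.9, 0.9, -0.4]
grip_width: 0.0344
grip_force: 5.0
```

Request:
move_arm(commands=[[[0.05,0,0,0,0,0],[0.05,0,0,0,0,0]]])

```text
time: 15.68
position: [0.5427, 0.0864, 0.185]
tool_rot: [0.999, -0.038, 0.0, 0.0]
ft_force: [-0.1, -0.7, -0.5]
grip_width: 0.0337
grip_force: 5.0
```

Request:
move_arm(commands=[[[0.05,0,0,0,0,0],[0.05,0,0,0,0,0]]])

```text
time: 15.92
position: [0.5447, 0.0862, 0.185]
tool_rot: [0.999, -0.038, 0.0, 0.0]
ft_force: [-0.6, -0.2, -0.3]
grip_width: 0.0341
grip_force: 5.0
```

Request:
move_arm(commands=[[[0.05,0,0,0,0,0],[0.05,0,0,0,0,0]]])

```text
time: 16.18
position: [0.5467, 0.0861, 0.185]
tool_rot: [0.999, -0.038, 0.0, 0.0]
ft_force: [-0.5, -0.6, -0.9]
grip_width: 0.0341
grip_force: 5.0
```

Request:
move_arm(commands=[[[0.05,0,0,0,0,0],[0.05,0,0,0,0,0]]])

```text
time: 16.42
position: [0.5487, 0.0859, 0.185]
tool_rot: [0.999, -0.038, 0.0, 0.0]
ft_force: [0.1, -1.0, -0.4]
grip_width: 0.0341
grip_force: 5.0
```

Run:
```python
from h import *
from m2 import *
c=camera('scene');W=cloud(c);stirrer(c,W)
cv2.imwrite('pics/f.png',cv2.resize(c['pixels'][200:340,200:380],None,fx=4.2,fy=4.2,interpolation=2))
```

```text
Traceback (most recent call last):
  File "m2.py", line 14, in stirrer
    f=np.polyfit(t[:,o],t[:,ax],1);r=t[:,ax]-np.polyval(f,t[:,o]);k=abs(r)<.003
TypeError: expected non-empty vector for x
```

Run:
```python
from h import *
c=camera('scene')
cv2.imwrite('pics/f.png',cv2.resize(c['pixels'][200:340,200:380],None,fx=4.2,fy=4.2,interpolation=2))
```

```text
(no output)
```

View pics/f.png

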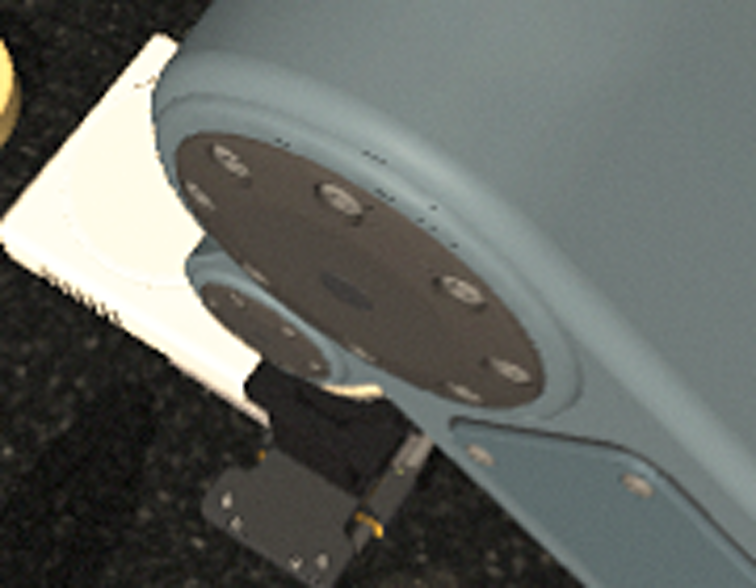

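The arm hides the wedge. The hand is at (310,450), in front of the corner at (265,415), and the stirrer has not moved. I'll carry on by feel.

Request:
move_arm(commands=[[[0.04,0,0,0,0,0],[0.04,0,0,0,0,0]]])

```text
time: 16.77
position: [0.5503, 0.0858, 0.185]
tool_rot: [0.999, -0.038, 0.0, 0.0]
ft_force: [0.3, 0.0, -0.6]
grip_width: 0.0343
grip_force: 5.0
```

Request:
move_arm(commands=[[[0.04,0,0,0,0,0],[0.04,0,0,0,0,0]]])

```text
time: 17.02
position: [0.5519, 0.0857, 0.185]
tool_rot: [0.999, -0.038, 0.0, -0.0]
ft_force: [-0.3, 0.2, -0.7]
grip_width: 0.0345
grip_force: 5.0
```

Request:
move_arm(commands=[[[0.04,0,0,0,0,0],[0.04,0,0,0,0,0]]])

```text
time: 17.27
position: [0.5534, 0.0856, 0.185]
tool_rot: [0.999, -0.038, 0.0, 0.0]
ft_force: [0.3, 0.3, -0.5]
grip_width: 0.0345
grip_force: 5.0
```

Request:
move_arm(commands=[[[0.04,0,0,0,0,0],[0.04,0,0,0,0,0]]])

```text
time: 17.52
position: [0.5547, 0.0855, 0.1849]
tool_rot: [0.999, -0.038, -0.0, 0.0]
ft_force: [-0.4, 0.7, -0.0]
grip_width: 0.034
grip_force: 5.0
```

Request:
move_arm(commands=[[[0.025,0,0,0,0,0],[0.025,0,0,0,0,0],[0.025,0,0,0,0,0]]])

```text
time: 17.9
position: [0.5556, 0.0854, 0.1849]
tool_rot: [0.999, -0.038, -0.0, 0.0]
ft_force: [-1.9, 0.7, -1.0]
grip_width: 0.0342
grip_force: 5.0
```

Request:
move_arm(commands=[[[0.01,0,0,0,0,0],[0.015,0,0,0,0,0],[0.015,0,0,0,0,0],[0.015,0,0,0,0,0]]], squeeze=20)

```text
time: 18.4
position: [0.5562, 0.0854, 0.1848]
tool_rot: [0.999, -0.038, -0.0, -0.0]
ft_force: [-2.5, 0.6, -1.8]
grip_width: 0.034
grip_force: 20.0
```

Request:
move_arm(commands=[[[0.015,0,0.005,0,0,0],[0.015,0,0.005,0,0,0],[0.015,0,0.005,0,0,0]]])

```text
time: 18.77
position: [0.5569, 0.0853, 0.1847]
tool_rot: [0.999, -0.038, -0.0, 0.0]
ft_force: [-3.7, 0.9, 0.2]
grip_width: 0.0336
grip_force: 20.0
```

Request:
move_arm(commands=[[[0.015,0,0,0,0,0],[0.015,0,0,0,0,0],[0.015,0,0,0,0,0]]])

```text
time: 19.15
position: [0.5574, 0.0853, 0.1847]
tool_rot: [0.999, -0.038, -0.0, 0.0]
ft_force: [-4.0, -0.2, 0.1]
grip_width: 0.0338
grip_force: 20.0
```

Request:
move_arm(commands=[[[0.015,0,0,0,0,0],[0.015,0,0,0,0,0],[0.015,0,0,0,0,0]]])

```text
time: 19.52
position: [0.5579, 0.0853, 0.1847]
tool_rot: [0.999, -0.038, -0.001, 0.0]
ft_force: [-4.6, 0.1, 1.0]
grip_width: 0.0338
grip_force: 20.0
```

Request:
move_arm(commands=[[[0.015,0,0,0,0,0],[0.015,0,0,0,0,0],[0.015,0,0,0,0,0]]])

```text
time: 19.9
position: [0.5583, 0.0853, 0.1847]
tool_rot: [0.999, -0.038, -0.001, 0.0]
ft_force: [-6.0, 0.5, 1.6]
grip_width: 0.034
grip_force: 20.0
```

Request:
move_arm(commands=[[[0.015,0,-0.004,0,0,0],[0.015,0,-0.004,0,0,0],[0.015,0,-0.004,0,0,0]]])

```text
time: 20.27
position: [0.559, 0.0852, 0.1847]
tool_rot: [0.999, -0.038, -0.001, -0.0]
ft_force: [-5.1, 0.6, 0.4]
grip_width: 0.0338
grip_force: 20.0
```

Request:
move_arm(commands=[[[0,0,0,0,0,0]]])

```text
time: 20.4
position: [0.5591, 0.0852, 0.1847]
tool_rot: [0.999, -0.038, -0.001, -0.0]
ft_force: [-5.5, 0.2, -0.2]
grip_width: 0.0339
grip_force: 20.0
```

Request:
move_arm(commands=[[[0,0,0,0,0,0]]])

```text
time: 20.52
position: [0.559, 0.0852, 0.1847]
tool_rot: [0.999, -0.038, -0.001, -0.0]
ft_force: [-4.9, 0.3, -0.3]
grip_width: 0.034
grip_force: 20.0
```

Request:
move_arm(commands=[[[0.02,0,0,0,0,0],[0.02,0,0,0,0,0],[0.02,0,0,0,0,0]]])

```text
time: 20.9
position: [0.5593, 0.0852, 0.1847]
tool_rot: [0.999, -0.038, -0.002, -0.0]
ft_force: [-5.9, 0.8, 1.9]
grip_width: 0.0343
grip_force: 20.0
```

Request:
move_arm(commands=[[[0,0,0,0,0,0]]])

```text
time: 21.02
position: [0.5594, 0.0852, 0.1847]
tool_rot: [0.999, -0.038, -0.001, 0.0]
ft_force: [-5.7, 0.9, 2.3]
grip_width: 0.0341
grip_force: 20.0
```

Request:
move_arm(commands=[[[0.025,0,-0.006,0,0,0],[0.025,0,-0.006,0,0,0],[0.025,0,-0.006,0,0,0]]])

```text
time: 21.4
position: [0.5604, 0.0851, 0.1847]
tool_rot: [0.999, -0.038, -0.001, -0.0]
ft_force: [-6.5, -0.4, -0.1]
grip_width: 0.034
grip_force: 20.0
```

Request:
move_arm(commands=[[[0,0,0,0,0,0]]])

```text
time: 21.52
position: [0.5604, 0.0851, 0.1847]
tool_rot: [0.999, -0.038, -0.001, -0.0]
ft_force: [-5.5, 0.1, -0.7]
grip_width: 0.0342
grip_force: 20.0
```

Request:
move_arm(commands=[[[0.02,0,0,0,0,0],[0.02,0,0,0,0,0],[0.02,0,0,0,0,0]]])

```text
time: 21.9
position: [0.5607, 0.0851, 0.1847]
tool_rot: [0.999, -0.038, -0.002, -0.0]
ft_force: [-7.0, 0.1, 0.4]
grip_width: 0.0338
grip_force: 20.0
```

Request:
move_arm(commands=[[[0,0,0,0,0,0]]])

```text
time: 22.02
position: [0.5607, 0.0851, 0.1847]
tool_rot: [0.999, -0.038, -0.002, -0.0]
ft_force: [-5.8, 0.9, 0.5]
grip_width: 0.0342
grip_force: 20.0
```

Request:
move_arm(commands=[[[0,0,0,0,0,0]]])

```text
time: 22.15
position: [0.5607, 0.0851, 0.1847]
tool_rot: [0.999, -0.038, -0.002, -0.0]
ft_force: [-6.8, 1.8, 1.4]
grip_width: 0.0339
grip_force: 20.0
```

Request:
move_arm(commands=[[[0.02,0,-0.003,0,0,0],[0.02,0,-0.003,0,0,0],[0.02,0,-0.003,0,0,0]]])

```text
time: 22.52
position: [0.5613, 0.085, 0.1847]
tool_rot: [0.999, -0.038, -0.003, -0.0]
ft_force: [-7.3, 1.4, -0.3]
grip_width: 0.0341
grip_force: 20.0
```

Request:
move_arm(commands=[[[0,0,0,0,0,0]]])

```text
time: 22.65
position: [0.5613, 0.0851, 0.1847]
tool_rot: [0.999, -0.038, -0.003, -0.0]
ft_force: [-8.0, 1.4, 0.5]
grip_width: 0.0337
grip_force: 20.0
```

Request:
move_arm(commands=[[[0,0,0,0,0,0]]])

```text
time: 22.78
position: [0.5613, 0.0851, 0.1847]
tool_rot: [0.999, -0.038, -0.003, -0.0]
ft_force: [-7.4, 1.4, 0.7]
grip_width: 0.034
grip_force: 20.0
```

Request:
move_arm(commands=[[[0,0,0,0,0,0],[0,0,0,0,0,0],[0,0,0,0,0,0],[0,0,0,0,0,0],[0,0,0,0,0,0],[0,0,0,0,0,0]]], claw=-0.5)

```text
time: 23.52
position: [0.5629, 0.0849, 0.1853]
tool_rot: [0.999, -0.038, 0.0, 0.0]
ft_force: [0.5, -0.7, -0.2]
grip_width: 0.0651
grip_force: 0.0
```

Request:
move_arm(commands=[[[0,0,-0.5,0,0,0],[0,0,-1.5,0,0,0],[-1,0,-2.5,0,0,0],[-2,0,-3.5,0,0,0],[-2,0,-3.5,0,0,0],[-2,0,-3.5,0,0,0]]])

```text
time: 24.28
position: [0.4836, 0.0909, 0.3255]
tool_rot: [0.999, -0.038, 0.001, 0.0]
ft_force: [0.8, 1.2, -0.5]
grip_width: 0.0656
grip_force: 0.0
```

```bash
python3 g.py .6258 .0774 .26 -4.3
python3 - <<'E'
from h import *
from m2 import *
c=camera('scene');W=cloud(c)
cv2.imwrite('pics/g.png',cv2.resize(c['pixels'][200:340,200:380],None,fx=4.2,fy=4.2,interpolation=2))
try: stirrer(c,W)
except Exception as e: print(e)
E
```

```text
row [3.566, 0.068, 1.644, -0.0, -0.002, -0.0]
24.27 [0.4836 0.0909 0.3255] yaw [ 0.9972 -0.0751] [ 0.79  1.19 -0.54] 0.06557469469192712
   front offset -86.9 slope deg -0.06 30
   left offset 73.2 slope deg 1.02 52
   right offset -72.7 slope deg -0.12 32
```

View pics/g.png

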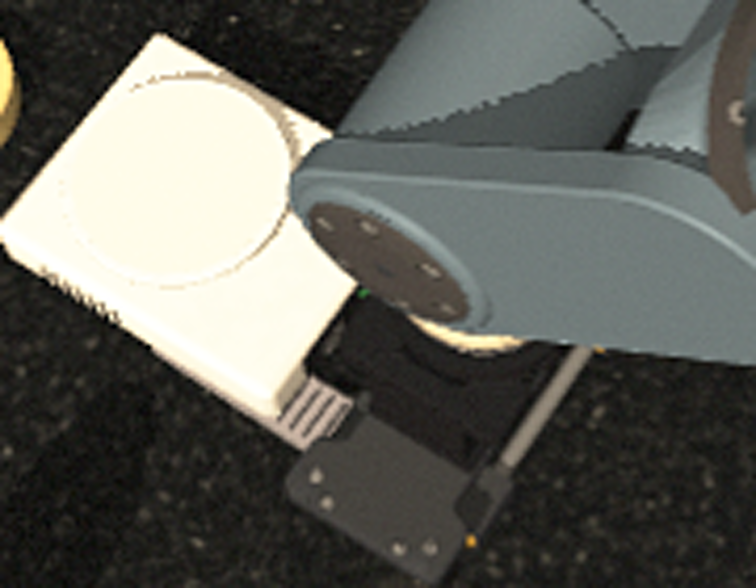

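The wedge sits under the corner, with its slope visible at (320,410) and its left edge just inside the housing's left side at (230,400). The stirrer has not moved. Next is the press.

Request:
move_arm(commands=[[[1.2,0.07,0,0,0,0],[2.4,0.07,0,0,0,0],[3.2,0.07,0,0,0,0],[3.57,0.07,0.5,0,0,0],[3.57,0.07,1.2,0,0,0],[3.57,0.07,1.65,0,0,0],[3.57,0.07,1.65,0,0,0],[3.57,0.07,1.65,0,0,0],[3.57,0.07,1.65,0,0,0]]], claw=1)

```text
time: 25.45
position: [0.6257, 0.0774, 0.2605]
tool_rot: [0.999, -0.038, 0.001, 0.0]
ft_force: [-0.3, -0.7, -0.3]
grip_width: 0.0004
grip_force: 0.0
```

Request:
move_arm(commands=[[[0,0,0.2,0,0,0],[0,0,0.4,0,0,0],[0,0,0.5,0,0,0],[0,0,0.55,0,0,0],[0,0,0.55,0,0,0]]])

```text
time: 26.08
position: [0.6253, 0.0774, 0.237]
tool_rot: [0.999, -0.038, -0.0, 0.0]
ft_force: [0.1, -0.1, 0.4]
grip_width: 0.0004
grip_force: 0.0
```

Request:
move_arm(commands=[[[0,0,0.025,0,0,0],[0,0,0.05,0,0,0],[0,0,0.05,0,0,0]]])

```text
time: 26.45
position: [0.6253, 0.0774, 0.2353]
tool_rot: [0.999, -0.038, 0.0, -0.0]
ft_force: [-1.7, -0.3, -0.5]
grip_width: 0.0
grip_force: 0.0
```

Request:
move_arm(commands=[[[0,0,0.02,0,0,0],[0,0,0.02,0,0,0],[0,0,0.02,0,0,0]]])

```text
time: 26.82
position: [0.6253, 0.0774, 0.2345]
tool_rot: [0.999, -0.038, 0.0, 0.0]
ft_force: [0.5, -1.0, 0.2]
grip_width: 0.0008
grip_force: 0.0
```

Request:
move_arm(commands=[[[0,0,0.02,0,0,0],[0,0,0.02,0,0,0],[0,0,0.02,0,0,0]]])

```text
time: 27.2
position: [0.6252, 0.0774, 0.2343]
tool_rot: [0.999, -0.038, 0.0, 0.0]
ft_force: [-1.7, 0.2, 5.6]
grip_width: 0.0003
grip_force: 2.8
```

Request:
move_arm(commands=[[[0,0,0.015,0,0,0],[0,0,0.015,0,0,0],[0,0,0.015,0,0,0]]])

```text
time: 27.58
position: [0.6252, 0.0774, 0.2343]
tool_rot: [0.999, -0.038, 0.0, 0.0]
ft_force: [-3.0, -0.3, 8.8]
grip_width: 0.0005
grip_force: 4.2
```

Request:
move_arm(commands=[[[0,0,0.005,0,0,0],[0,0,0.005,0,0,0],[0,0,0.005,0,0,0],[0,0,0.005,0,0,0],[0,0,0.005,0,0,0],[0,0,0.005,0,0,0]]])

```text
time: 28.32
position: [0.6252, 0.0775, 0.2342]
tool_rot: [0.999, -0.038, 0.0, 0.0]
ft_force: [-3.0, 0.2, 9.0]
grip_width: 0.0004
grip_force: 4.6
```

Request:
move_arm(commands=[[[0,0,-0.03,0,0,0],[0,0,-0.1,0,0,0],[0,0,-1,0,0,0],[0,0,-2,0,0,0],[-1,0,-3,0,0,0],[-2.5,0,-3,0,0,0],[-4,2,-3,0,0,0],[-4,3.5,-3,0,0,0],[-4,5,-3,0,0,0],[-4,5,-3,0,0,0],[-4,5,-3,0,0,0]]])

```text
time: 29.7
position: [0.4507, -0.112, 0.3528]
tool_rot: [0.999, -0.04, 0.0, 0.0]
ft_force: [0.1, -0.0, 0.2]
grip_width: 0.0001
grip_force: 0.0
```

```bash
python3 g.py .48 .0774 .26 -4.3
python3 - <<'E'
from h import *
from m2 import *
c=camera('scene');W=cloud(c)
cv2.imwrite('pics/k.png',cv2.resize(c['pixels'][200:340,200:380],None,fx=4.2,fy=4.2,interpolation=2))
try: stirrer(c,W)
except Exception as e: print(e)
E
```

```text
row [0.353, -4.778, 2.32, 0.0, -0.001, -0.004]
29.7 [ 0.4507 -0.112   0.3528] yaw [ 0.9968 -0.0793] [ 0.12 -0.    0.22] 0.00014036456374472665
   front offset -87.3 slope deg 0.97 54
   left offset 73.2 slope deg 0.92 52
   right offset -73.0 slope deg 0.47 42
```

View pics/k.png

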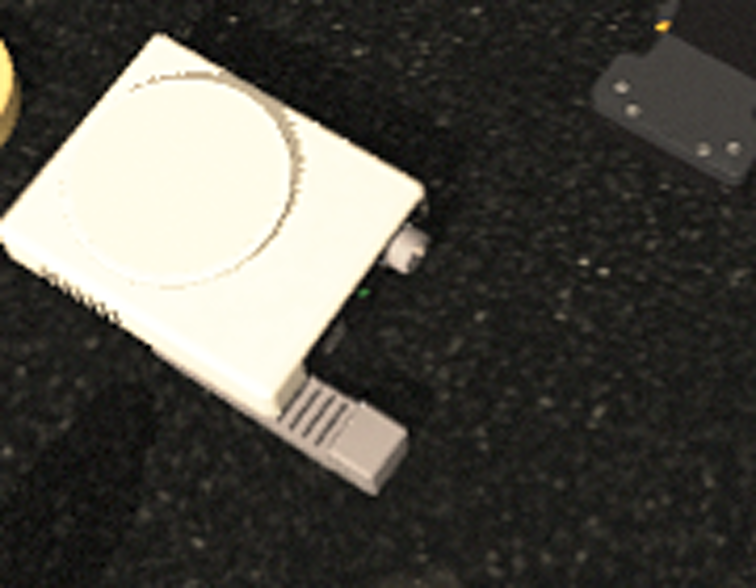

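The wedge stays jammed with its heel at (370,445). The stirrer's corners are at the same pixels as before, (160,35) and (275,410), and the arm is clear. Handing in.

```bash
python3 -c "
from rig import *
print(hand_in())"
```

```text
the job is handed in; nothing more can be done
None
```

The wedge is jammed under the front left foot at about 7.5 N of push; a 9 N press on that corner showed no dip, the camera showed no shift of the stirrer, and the job is handed in with the arm clear at about 30 s.

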